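# Put the brass wire spool away in its tin

### The arm

A 6-joint arm with a two-finger parallel gripper is mounted at the origin on the work surface. World frame = base frame: x ahead of the robot, y to its left, z up, the work surface at z = 0. Lengths are in m, angles in rad, forces in N, time in s.
With the tool pointing down it reaches from about 0.25 to 0.775 m from the base axis. Payload 4 kg.
Tool frame: the origin (TCP) lies at the very end of the fingers, on their centre line; the grasp point (between the pads) lies behind it (bot.grip_point_offset is the z of the grasp point in the tool frame, in m); z points along the fingers, y is the direction in which the jaws open and shut (so a half turn about z gives the same grasp; the last joint's range is limited). The gripper opens to 94 mm and grips with 3 to 60 N. Pads are 16 mm wide; open, the fingers measure 119 mm over their backs; the gripper's body (75 mm by 177 mm) begins 78 mm behind the grasp point.
Start: joints at [-1.402, 0.087, 1.371, -0, 1.684, -0.103], TCP at [0.148, -0.53, 0.206] pointing down, gripper open.
Joint ranges: [-3.1, 3.1], [-0.76, 2.03], [0.27, 2.55], [-1.08, 4.22], [0.17, 2.65], [-2.57, 2.57]. Speed limits (rad/s): [2.79, 2.79, 3.14, 3.14, 3.14, 3.14].

### API

Orientations are given as a unit quaternion [x, y, z, w].
In Python, from plant import bot, optics gives the robot as it stands. The module is installed in compiled form; this text tells all that it offers.
- The arm moves only by the tool play_rows, never from a script. Its argument "targets" is a list of rows, each a list of 7 numbers: the opening, from 0 (shut) to 1 (fully open), then the shift along the tool's x, y, z scaled (see below), then the turn, a rotation vector about the tool's x, y, z scaled (see below). A call has 1 to 12 rows; each row is the pose to reach, as a shift and turn from the pose commanded when the call began, along the tool's axes at that moment; what a row does not reach only later rows make up. The controller multiplies each number of a shift by 500 mm and each number of a turn by pi/2 rad. A row lasts 1/10 s, in which the tool goes at most 50 mm and 8.59 degrees, less where a joint would pass 70% of its speed; a pose out of reach is approached as far as the arm can. A call with a number of a shift or a turn outside -1 to 1 is refused whole. A call with a gripper value outside its range is refused whole. The fingers move at their own pace and stop on an object; "newtons" is the grip in N (left out, the last holds). Time passes only in rows, so rows that repeat a pose let the fingers close. It gives the time, the measured TCP pose, the force and the opening at its end, in the units of the state.
- bot.get_state(): the state, without advancing time (a new reading comes with each control period).
- optics.read_camera(name): name is "side" or "top" or "wrist"; returns the picture (420x560x3 uint8, red, green, blue); there is no depth.
- optics.camera_params(name): a dict with "K" (3x3 intrinsics, pixels), "R" (3x3) and "t" (3): a world point X has camera coordinates R X + t. Camera axes: x right, y down, z forward; pixel columns grow to the right and rows downward; lengths in m; the calibration is good to about 2 mm. The wrist camera is an equidistant fisheye: a pixel r from the principal point sees the ray r / f radians off the axis. A picture is of the moment at which its call begins: read the wrist's pose just before it. camera_params takes no time and is no camera call; for the wrist camera it gives the pose at the moment of the call.
- bot.job_done(): hands the job in, once; it reports no verdict.
The state is a dict: "time": time; "qpos": joint angles; "qd": joint speeds; "joint_torque": joint torques, N m; "tool_pos": TCP position; "tcp_rot": TCP orientation; "contact_force": force on the tool from outside, world axes, zero at the start; "moment": the same for the moment, N m; "gripper_width": finger opening in m.
Only numpy, scipy, OpenCV 4.12 (cv2) and the standard library are available. Lean on these libraries where they do the work, as an engineer would, in place of code of your own. Each camera call takes 0.05 s, during which the arm holds its last target.

### The job

On the jeweller's bench, slide the red-flanged spool of brass wire straight up off its spindle without dragging or tipping the stand, and set it upright on the floor of the round tin. Then put the green lid on the tin so that it sits fully down and level all round. Set both down rather than dropping them, and leave the copper spool on its spindle and the stand, jar and brush where they are.

Things in the scene. Friction and masses are not known exactly. Their poses are not given: they have to be found in the camera images.
- brass_spool: Spool fully wound with brass wire between two red flanges: a cylinder 50 mm in diameter, 38 mm tall, with a 14 mm through bore, about 0.2 kg. It starts on one of the two spindles of the stand, resting on its base. Origin at the centre of its underside, z up along the bore; round, so its yaw does not matter.
- copper_spool: Spool of the same size and shape, copper wire between blue flanges, on the other spindle of the stand; it stays there. Origin at the centre of its underside, z up.
- stand: Loose dark-wood stand, 1 kg: base 80 mm (x) by 190 mm (y) by 18 mm thick, with two upright steel spindles 9 mm in diameter at y = +55 and -55 mm, x = 0, that rise 60 mm above the base's top (to 78 mm). The spools rest on the base's top; which is on which spindle varies. Origin at the centre of the base's underside, z up, y along the row of spindles.
- tin: Open round aluminium tin standing on the table, empty: outer diameter 136 mm, 56 mm tall, wall 3 mm (inner diameter 130 mm), floor 4 mm thick, about 0.3 kg. Origin at the centre of its underside, z up.
- lid: Loose round lid of the tin, 0.12 kg, right way up. From below: tapered aluminium plug 6 mm deep (diameter 116 mm at the bottom, 123 at the top) that enters the tin's mouth; green disc 142 mm in diameter, 4 mm thick, that rests on the rim; central brass knob 20 mm in diameter, 24 mm tall. Total 34 mm. Origin at the centre of the plug's underside, z up; seated, it is 50 mm above the tin's origin.
- jar: Small glass jar with white cap and amber-brown middle, 44 mm in diameter, 60 mm tall, a bystander. Origin at the centre of its underside.
- brush: Brush lying on the table beyond the tin and lid, a bystander. Origin near its middle, at table height; x along its length.
Things that resemble listed ones, but are neither listed nor needed, are in the scene too. Of the things that look like the brass_spool, the larger one is meant.

How it is judged:
On the way, in this order (a step that is already met when the one before it is completed fails the run):
1. the brass spool is slid up clear of its spindle while the stand stays standing (z of brass_spool in the frame of stand above 0.079 m and angle between stand's own z axis and vertical below 0.1 rad), for 0.1 s.
2. the brass spool stands upright on the tin's floor, let go, with the lid not yet on (horizontal distance between brass_spool and tin below 0.042 m and z of brass_spool in the frame of tin between 0.001 and 0.008 m and angle between brass_spool's own z axis and vertical below 0.1 rad and contact force between the fingers and brass_spool below 0.1 N and linear speed of brass_spool below 0.03 m/s and horizontal distance between lid and tin above 0.08 m), for 0.2 s.
At the end, for the whole second after the job is handed in: The brass spool stands upright (0.1 rad) on the floor of the tin, anywhere inside; the lid is on the tin, centred within 6 mm, down on the rim within 2 mm, level within 0.03 rad; the tin stands flat on the table; the copper spool rests on the base of the upright stand; all at rest (horizontal distance between brass_spool and tin below 0.042 m and z of brass_spool in the frame of tin between 0.001 and 0.008 m and angle between brass_spool's own z axis and vertical below 0.1 rad and horizontal distance between lid and tin below 0.006 m and z of lid in the frame of tin between 0.048 and 0.052 m and angle between lid's own z axis and vertical below 0.03 rad and angle between tin's own z axis and vertical below 0.02 rad and height (world z) of tin below 0.004 m and linear speed of each of brass_spool, lid, tin below 0.02 m/s and angle between stand's own z axis and vertical below 0.08 rad and z of copper_spool in the frame of stand between 0.014 and 0.022 m); the robot touches nothing.
It fails at once if the stand is dragged more than 30 mm or tipped more than 0.15 rad (distance of stand from where it was at the start of the episode above 0.03 m or angle between stand's own z axis and vertical above 0.15 rad).
It fails at once if the copper spool is moved more than 35 mm (distance of copper_spool from where it was at the start of the episode above 0.035 m).
It fails at once if the jar or the brush is moved more than 40 mm, or the jar tipped over (distance of any of jar, brush from where it was at the start of the episode above 0.04 m or angle between jar's own z axis and vertical above 0.4 rad).
It fails at once if the brass spool is dropped into the tin (faster than 0.6 m/s as it reaches the floor) (horizontal distance between brass_spool and tin below 0.045 m and z of brass_spool in the frame of tin below 0.018 m and linear speed of brass_spool above 0.6 m/s).
It fails at once if the lid is dropped onto the tin (faster than 0.5 m/s as it reaches the rim) (horizontal distance between lid and tin below 0.03 m and z of lid in the frame of tin below 0.06 m and linear speed of lid above 0.5 m/s).
It also fails if it takes over 59 s, if anything falls off the work surface, if the arm or the gripper's body presses on something with over 40 N, if the wrist force passes 120 N, or if a joint passes its speed limit or range.

## Working session

There is one attempt and no reset: what is moved stays moved. The work goes in short steps, Python scripts to look and compute and a tool call to move; the robot and the scene stay as the last step left them, time stands still between calls to the robot, and variables do not carry over. Pictures are saved under pics/ and viewed, and the job is handed in when it is done.

Besides the shell and the picture viewer there is one more tool, called after "Emit:" by a JSON object that holds its "fn" and its "kwargs", one argument or row to a line. play_rows: Moves the arm, as the interface text tells. Its arguments: {"type":"object","properties":{"targets":{"type":"array","items":{"type":"array","items":{"type":"number","minimum":-1,"maximum":1}}},"newtons":{"type":"number"}},"required":["targets"]}

```bash
mkdir -p pics; ls; python3 - <<'E'
from plant import bot, optics
import cv2
print(bot.get_state(), bot.grip_point_offset)
for n in ["side","top","wrist"]:
    p=optics.camera_params(n); print(n,p)
    im=optics.read_camera(n); cv2.imwrite(f"pics/{n}0.png",im[:,:,::-1])
E
```

```text
pics
{'time': 0.0, 'qpos': array([-1.40212312e+00,  8.79375538e-02,  1.37223920e+00,  1.27951639e-05,
        1.68360520e+00, -1.03081188e-01]), 'qd': array([ 0.00073936, -0.00037704,  0.00022987, -0.00102185, -0.00067973,
        0.00130031]), 'joint_torque': array([ 7.20143544e-04, -3.40172017e+01, -3.02424502e+01,  7.18758255e-02,
        3.28855834e-02, -1.52625985e-04]), 'tool_pos': array([ 0.14754917, -0.52926874,  0.20432136]), 'tcp_rot': array([ 9.90782197e-01,  1.35460101e-01, -2.95394285e-05, -1.09426966e-03]), 'contact_force': array([0.23029401, 0.29940561, 0.30370312]), 'moment': array([ 0.00653004, -0.00120648, -0.01370665]), 'gripper_width': 0.0937462854157254} -0.0188
side {'K': array([[544.33232751,   0.        , 280.13521788],
       [  0.        , 544.33232751, 214.06270521],
       [  0.        ,   0.        ,   1.        ]]), 'R': array([[-0.69205831, -0.7218398 , -0.00161244],
       [-0.41937102,  0.40388483, -0.81302213],
       [ 0.58752297, -0.56198251, -0.58223055]]), 't': array([0.45404507, 0.2771499 , 0.75775125])}
top {'K': array([[454.19816179,   0.        , 280.96172139],
       [  0.        , 454.19816179, 214.92209782],
       [  0.        ,   0.        ,   1.        ]]), 'R': array([[ 0.01524003, -0.99988202, -0.00192031],
       [-0.99409523, -0.01494542, -0.10747697],
       [ 0.10743559,  0.00354692, -0.99420572]]), 't': array([0.03539004, 0.60482357, 1.11603083])}
wrist {'K': array([[325.1922621 ,   0.        , 273.51841188],
       [  0.        , 325.1922621 , 204.89665292],
       [  0.        ,   0.        ,   1.        ]]), 'R': array([[ 0.26892616, -0.9631586 , -0.00205749],
       [-0.92236567, -0.2581502 ,  0.28740223],
       [-0.27734507, -0.07539221, -0.95780777]]), 't': array([-0.54916153, -0.03065892,  0.3935048 ])}
```

View pics/top0.png

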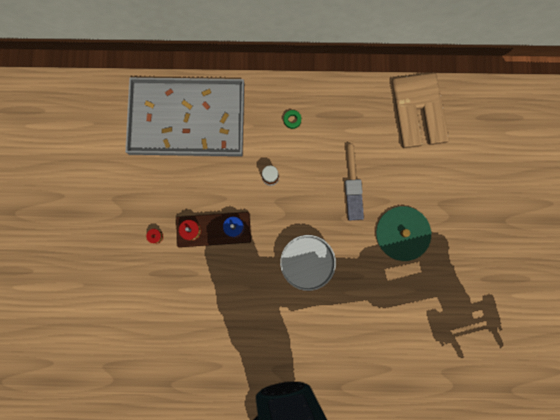

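View pics/side0.png

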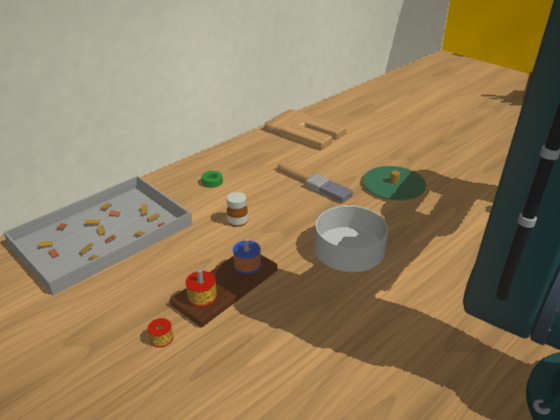

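View pics/wrist0.png

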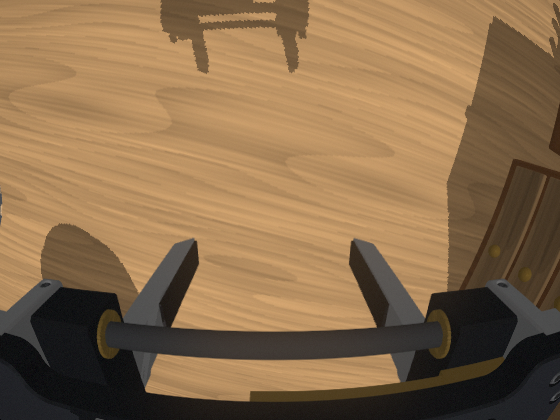

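The things that could be taken for the brass spool are the red-flanged spool on the stand, top px (189,230) and side px (201,288), and the small loose red spool, top px (154,236) and side px (160,332). Blue/copper at (233,227) is the other one on the stand. The description says the larger one, on a spindle, so I choose (189,230). Next I'll check that in a crop and measure.

```bash
cat > h.py <<'E'
import numpy as np, cv2
from plant import bot, optics
def ray(n,px,P=None):
    P=P or optics.camera_params(n); K,R,t=P["K"],P["R"],P["t"]
    px=np.atleast_2d(np.asarray(px,float))
    a=(px[:,0]-K[0,2])/K[0,0]; b=(px[:,1]-K[1,2])/K[1,1]
    if n=="wrist":
        th=np.hypot(a,b); s=np.where(th>1e-9,np.sin(th)/np.maximum(th,1e-9),1); d=np.c_[a*s,b*s,np.cos(th)]
    else: d=np.c_[a,b,np.ones_like(a)]
    return -R.T@t, d@R
def plane(n,px,z,P=None):
    o,d=ray(n,px,P); return o+d*((z-o[2])/d[:,2])[:,None]
def proj(n,X,P=None):
    P=P or optics.camera_params(n); K=P["K"]; c=np.atleast_2d(X)@P["R"].T+P["t"]
    if n=="wrist":
        r=np.hypot(c[:,0],c[:,1]); th=np.arctan2(r,c[:,2]); k=th/np.maximum(r,1e-9); uv=c[:,:2]*k[:,None]
    else: uv=c[:,:2]/c[:,2:]
    return uv*[K[0,0],K[1,1]]+[K[0,2],K[1,2]]
def blobs(m,amin=15):
    cs,_=cv2.findContours(m.astype(np.uint8),cv2.RETR_EXTERNAL,cv2.CHAIN_APPROX_NONE)
    return sorted([c for c in cs if cv2.contourArea(c)>=amin],key=lambda c:-cv2.contourArea(c))
def circ(P):
    A=np.c_[2*P[:,:2],np.ones(len(P))]; s=np.linalg.lstsq(A,(P[:,:2]**2).sum(1),rcond=None)[0]
    return s[:2],np.sqrt(s[2]+s[:2]@s[:2])
E
python3 - <<'E'
from h import *
im=cv2.imread("pics/top0.png"); si=cv2.imread("pics/side0.png")
cv2.imwrite("pics/crop1.png",np.hstack([cv2.resize(im[195:260,140:260],(480,260),interpolation=2),cv2.resize(si[230:350,140:290],(325,260),interpolation=2)]))
for n,i in(("top",im),("side",si)):
    hsv=cv2.cvtColor(i,cv2.COLOR_BGR2HSV);H,S,V=cv2.split(hsv)
    ms={"red":((H<6)|(H>172))&(S>180)&(V>90),"blue":(H>105)&(H<130)&(S>150)&(V>50),"green":(H>60)&(H<95)&(S>100)&(V>20)}
    zs={"red":.056,"blue":.056,"green":.01}
    for k,m in ms.items():
        for c in blobs(m)[:3]:
            P=plane(n,c[:,0,:],zs[k]); ce,r=circ(P); e=cv2.minEnclosingCircle(P[:,:2].astype(np.float32))
            print(n,k,cv2.contourArea(c),c[:,0].mean(0).round(1),"circfit",ce.round(4),r.round(4),"mec",np.round(e[0],4),round(e[1],4))
E
```

```text
top red 287.5 [188.2 229.4] circfit [0.5622 0.2731] 0.0237 mec [0.5614 0.2731] 0.0255
top red 139.0 [153.1 235.5] circfit [0.546  0.3589] 0.0165 mec [0.5459 0.3592] 0.0176
top blue 284.0 [232.5 226. ] circfit [0.5723 0.1636] 0.0236 mec [0.5725 0.1633] 0.025
top green 2180.5 [403.3 233.2] circfit [ 0.5647 -0.27  ] 0.0677 mec [ 0.5647 -0.2701] 0.0691
top green 217.0 [292.1 118.9] circfit [0.8623 0.0192] 0.0223 mec [0.8625 0.0193] 0.0239
side red 336.0 [200.1 280.8] circfit [0.5571 0.2768] 0.0205 mec [0.5575 0.2762] 0.0248
side red 277.5 [158.8 326.8] circfit [0.519  0.3827] 0.0163 mec [0.5191 0.3827] 0.0171
side blue 34.0 [238.2 246.1] circfit [0.5812 0.1733] 0.0097 mec [0.5819 0.1736] 0.0147
side green 2622.5 [542.4 241.3] circfit [ 0.1513 -0.3767] 0.1862 mec [ 0.2494 -0.3557] 0.2832
side green 916.0 [385.9 179.2] circfit [ 0.5747 -0.2602] 0.0579 mec [ 0.5618 -0.2638] 0.0683
side green 323.0 [549.9 404.2] circfit [0.0569 0.0518] 0.0204 mec [0.061  0.0503] 0.0347
```

View pics/crop1.png

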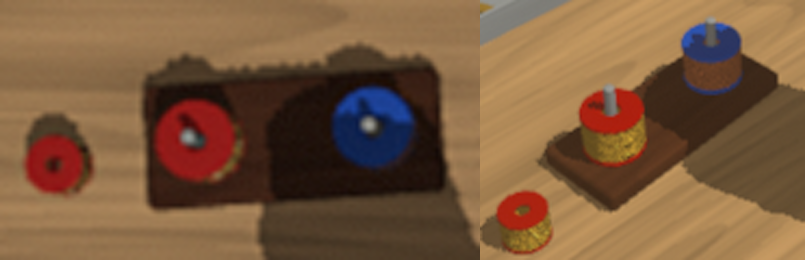

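The crop shows the chosen spool, larger, on the left spindle (top px 189,230), and the small loose one without a spindle (154,236). The choice holds. Next come the tin rim and the lid knob.

```bash
python3 - <<'E'
from h import *
im=cv2.imread("pics/top0.png"); si=cv2.imread("pics/side0.png")
cv2.imwrite("pics/crop2.png",np.hstack([cv2.resize(im[190:310,260:450],(475,300),interpolation=2),cv2.resize(si[195:280,300:400],(325,300),interpolation=2)]))
hsv=cv2.cvtColor(im,cv2.COLOR_BGR2HSV);H,S,V=cv2.split(hsv)
m=((S<60)&(V>60)).astype(np.uint8)
w=np.zeros_like(m); w[225:300,270:345]=1
for c in blobs(m*w)[:2]:
    P=plane("top",c[:,0,:],.056); print("tin",cv2.contourArea(c),c[:,0].mean(0),circ(P),cv2.minEnclosingCircle(P[:,:2].astype(np.float32)))
m=(H>8)&(H<25)&(S>150)&(V>100); w=np.zeros_like(V); w[222:242,393:418]=1
for c in blobs(m&(w>0),3)[:2]:
    print("knob",c[:,0].mean(0),plane("top",c[:,0].mean(0),.034))
# stand
m=(V<75)&(H<15)&(S>100)
w[:]=0; w[200:255,170:255]=1
E
```

```text
tin 2378.5 [307.66242038 262.52866242] (array([ 0.48640963, -0.02258421]), np.float64(0.06722650093081005)) ((0.4867638945579529, -0.02277723327279091), 0.06869737058877945)
knob [405.70588235 232.70588235] [[ 0.56382155 -0.26971889  0.034     ]]
```

View pics/crop2.png

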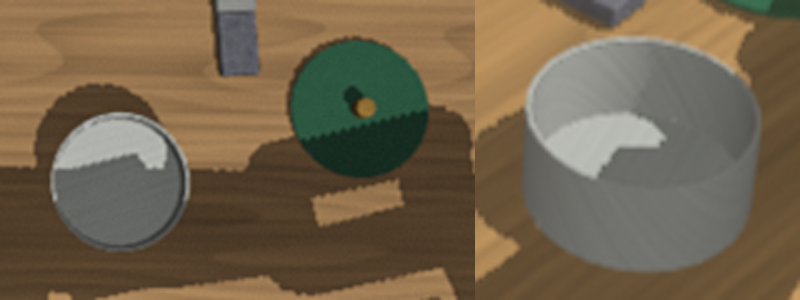

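```bash
cat >> h.py <<'E'
from scipy.spatial.transform import Rotation as Ro
def go(tgt,jaw=None,name=""):
    """numbers for a call: world TCP target, jaw(tool y) azimuth deg (mod 180), tool straight down"""
    s=bot.get_state(); R=Ro.from_quat(s["tcp_rot"]).as_matrix()
    d=R.T@(np.asarray(tgt)-s["tool_pos"])
    if jaw is None: jaw=np.degrees(np.arctan2(R[1,1],R[0,1]))
    best=None
    for j in (jaw,jaw+180):
        a=np.radians(j); y=np.array([np.cos(a),np.sin(a),0]); z=np.array([0,0,-1.]); T=np.c_[np.cross(y,z),y,z]
        rv=Ro.from_matrix(R.T@T).as_rotvec()
        if best is None or np.linalg.norm(rv)<np.linalg.norm(best): best=rv
    print(name,"pos",s["tool_pos"].round(4),"jaw",round(np.degrees(np.arctan2(R[1,1],R[0,1])),2),"len",round(np.linalg.norm(d),3),"shift",(d/.5).round(4),"turn",(best/(np.pi/2)).round(4))
E
python3 - <<'E'
from h import *
go([.46,-.05,.206],-35)
E
```

```text
pos [ 0.1476 -0.5294  0.2045] jaw -74.43 len 0.572 shift [ 0.8593 -0.7558 -0.0015] turn [-0.001  -0.0005 -0.4381]
```

Emit:
{"fn": "play_rows", "kwargs": {
  "targets": [
    [1,0.04,-0.035,0,0,0,-0.03],
    [1,0.12,-0.105,0,0,0,-0.07],
    [1,0.2,-0.176,0,0,0,-0.11],
    [1,0.28,-0.246,0,0,0,-0.15],
    [1,0.36,-0.316,0,0,0,-0.19],
    [1,0.44,-0.387,0,0,0,-0.23],
    [1,0.52,-0.457,0,0,0,-0.27],
    [1,0.6,-0.528,0,0,0,-0.31],
    [1,0.67,-0.589,0,0,0,-0.35],
    [1,0.74,-0.651,0,0,0,-0.38],
    [1,0.81,-0.712,0,0,0,-0.41],
    [1,0.86,-0.756,0,0,0,-0.44]
  ]
}}

```text
time: 1.35
tool_pos: [0.461, -0.048, 0.2053]
tcp_rot: [0.886, 0.464, 0.0, 0.0]
contact_force: [-0.3, -0.5, -0.3]
gripper_width: 0.094
```

```bash
python3 - <<'E'
from h import *
go([.562,.273,.190],5.3)
E
```

```text
pos [ 0.461  -0.048   0.2053] jaw -34.67 len 0.337 shift [ 0.6429 -0.1991  0.0306] turn [ 1.000e-04  1.000e-04 -4.441e-01]
```

Emit:
{"fn": "play_rows", "kwargs": {
  "targets": [
    [1,0.05,-0.015,0,0,0,-0.04],
    [1,0.13,-0.04,0,0,0,-0.1],
    [1,0.21,-0.065,0,0,0,-0.16],
    [1,0.29,-0.09,0,0,0,-0.22],
    [1,0.38,-0.117,0.01,0,0,-0.28],
    [1,0.47,-0.145,0.02,0,0,-0.34],
    [1,0.55,-0.17,0.03,0,0,-0.4],
    [1,0.61,-0.19,0.03,0,0,-0.444],
    [1,0.643,-0.199,0.03,0,0,-0.444],
    [1,0.643,-0.199,0.03,0,0,-0.444],
    [1,0.643,-0.199,0.03,0,0,-0.444]
  ]
}}

```text
time: 2.45
tool_pos: [0.562, 0.2701, 0.1898]
tcp_rot: [0.675, 0.738, -0.001, -0.0]
contact_force: [0.5, 0.0, -0.5]
gripper_width: 0.0937
```

```bash
python3 - <<'E'
from h import *
go([.562,.273,.190],5.3)
P=optics.camera_params("wrist")
im=optics.read_camera("wrist"); cv2.imwrite("pics/wrist1.png",im[:,:,::-1])
np.savez("pics/w1.npz",**P)
for X in ([.562,.273,.056],[.562,.273,.078],[.572,.1636,.078]): print(proj("wrist",X,P))
print(bot.get_state()["time"])
E
```

```text
pos [0.562  0.2701 0.1898] jaw 5.15 len 0.003 shift [ 0.0058  0.0005 -0.0004] turn [-0.0008  0.0007 -0.0017]
[[274.12374114 192.22515269]]
[[274.14844426 198.16176834]]
[[274.16096856 298.31998265]]
2.5
```

View pics/wrist1.png

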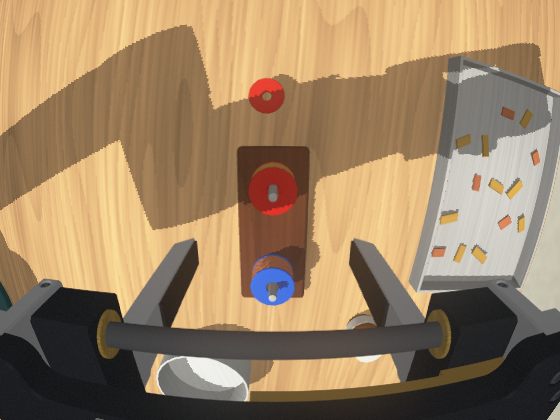

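Wrist picture: red spool at (272,190), blue at (272,280), stand between; jaw axis looks square to the stand. Refining with the red and blue contours.

```bash
python3 - <<'E'
from h import *
im=cv2.imread("pics/wrist1.png"); P=dict(np.load("pics/w1.npz"))
cv2.imwrite("pics/crop3.png",cv2.resize(im[140:310,225:325],(400,680),interpolation=2)[:600])
H,S,V=cv2.split(cv2.cvtColor(im,cv2.COLOR_BGR2HSV))
for k,m in {"red":((H<6)|(H>172))&(S>170)&(V>80),"blue":(H>105)&(H<130)&(S>120)&(V>50)}.items():
    for c in blobs(m,100)[:2]:
        h=cv2.convexHull(c); Q=plane("wrist",c[:,0,:],.056,P); hull=plane("wrist",h[:,0,:],.056,P)
        print(k,cv2.contourArea(c),c[:,0].mean(0).round(1),circ(Q),circ(hull),cv2.minEnclosingCircle(Q[:,:2].astype(np.float32)))
s=bot.get_state(); print(proj("wrist",[s["tool_pos"],s["tool_pos"]*[1,1,0]+[0,0,.056]]))
E
```

```text
red 1785.5 [272.7 190.9] (array([0.5603636 , 0.27374201]), np.float64(0.024183813602389952)) (array([0.56039068, 0.27373749]), np.float64(0.02459625466249662)) ((0.5605370402336121, 0.2737070322036743), 0.025033771991729736)
red 899.5 [266.2  95.3] (array([0.54577843, 0.36731618]), np.float64(0.016227771250474938)) (array([0.54579967, 0.36734151]), np.float64(0.016572247314517816)) ((0.5458416938781738, 0.3673621416091919), 0.016795827075839043)
blue 1213.0 [272.1 286. ] (array([0.56971051, 0.16472215]), np.float64(0.023867393439387326)) (array([0.56979879, 0.16472483]), np.float64(0.024283873665910238)) ((0.5698727369308472, 0.16477972269058228), 0.024638457223773003)
[[273.86173065 252.16055126]
 [273.75477509 194.95834648]]
```

View pics/crop3.png

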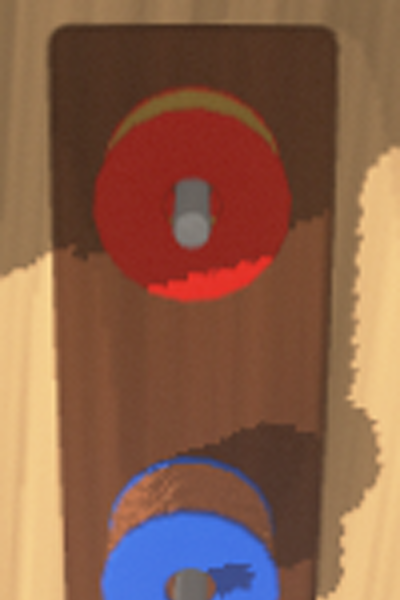

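```bash
python3 - <<'E'
from h import *
go([.561,.2735,.024],4.9)
E
```

```text
pos [0.562  0.2696 0.1902] jaw 5.1 len 0.166 shift [ 0.0083 -0.0011  0.3323] turn [-0.0005  0.0006  0.0022]
```

Emit:
{"fn": "play_rows", "kwargs": {
  "targets": [
    [1,0.008,-0.001,0.02,0,0,0.002],
    [1,0.008,-0.001,0.07,0,0,0.002],
    [1,0.008,-0.001,0.13,0,0,0.002],
    [1,0.008,-0.001,0.19,0,0,0.002],
    [1,0.008,-0.001,0.25,0,0,0.002],
    [1,0.008,-0.001,0.29,0,0,0.002],
    [1,0.008,-0.001,0.32,0,0,0.002],
    [1,0.008,-0.001,0.332,0,0,0.002],
    [1,0.008,-0.001,0.332,0,0,0.002],
    [1,0.008,-0.001,0.332,0,0,0.002]
  ],
  "newtons": 20
}}

```text
time: 3.5
tool_pos: [0.5623, 0.2746, 0.0258]
tcp_rot: [0.676, 0.737, 0.001, 0.001]
contact_force: [-0.4, -0.2, 1.0]
gripper_width: 0.0943
```

```bash
python3 - <<'E'
from h import *
go([.561,.2735,.024],4.9)
P=optics.camera_params("wrist"); im=optics.read_camera("wrist"); cv2.imwrite("pics/wrist2.png",im[:,:,::-1])
si=optics.read_camera("side"); cv2.imwrite("pics/side2.png",si[:,:,::-1])
E
```

```text
pos [0.5623 0.2746 0.0258] jaw 4.94 len 0.002 shift [-0.0019 -0.0028  0.0035] turn [ 0.0014 -0.0004  0.0004]
```

View pics/wrist2.png

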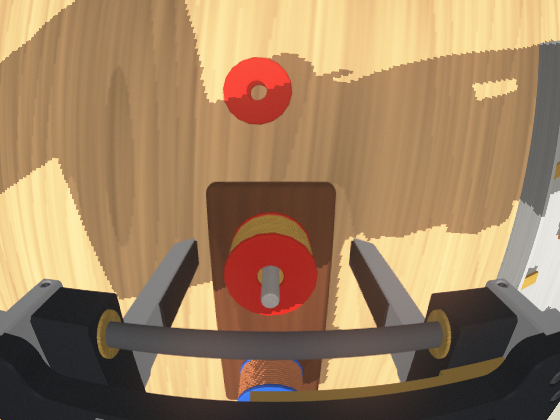

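View pics/side2.png

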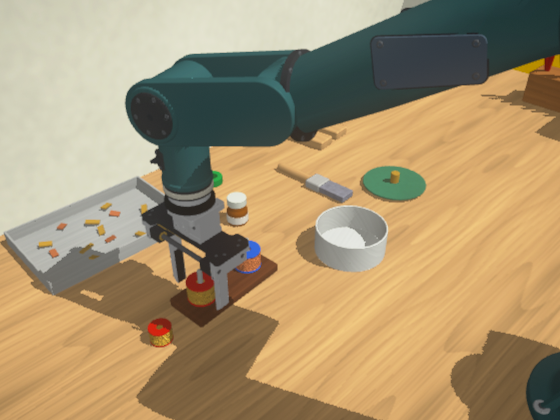

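The spool sits between the open fingers, centred at column 270 against 274 for the jaw midline, so I shift about 1.5 mm and then close.

Emit:
{"fn": "play_rows", "kwargs": {
  "targets": [
    [1,-0.001,-0.003,0.002,0,0,0],
    [1,-0.001,-0.003,0.002,0,0,0],
    [0.4,-0.001,-0.003,0.002,0,0,0],
    [0.4,-0.001,-0.003,0.002,0,0,0],
    [0.4,-0.001,-0.003,0.002,0,0,0],
    [0.4,-0.001,-0.003,0.002,0,0,0],
    [0.4,-0.001,-0.003,0.002,0,0,0],
    [0.4,-0.001,-0.003,0.002,0,0,0]
  ],
  "newtons": 20
}}

```text
time: 4.4
tool_pos: [0.5601, 0.2738, 0.0234]
tcp_rot: [0.676, 0.737, 0.0, 0.0]
contact_force: [1.1, 0.4, -0.5]
gripper_width: 0.0496
```

Emit:
{"fn": "play_rows", "kwargs": {
  "targets": [
    [0.3,0,0,0,0,0,0],
    [0.3,0,0,-0.004,0,0,0],
    [0.3,0,0,-0.012,0,0,0],
    [0.3,0,0,-0.024,0,0,0],
    [0.3,0,0,-0.04,0,0,0],
    [0.3,0,0,-0.056,0,0,0],
    [0.3,0,0,-0.06,0,0,0]
  ]
}}

```text
time: 5.1
tool_pos: [0.5611, 0.2742, 0.0555]
tcp_rot: [0.676, 0.737, 0.001, 0.001]
contact_force: [0.3, -0.1, -1.3]
gripper_width: 0.0489
```

```bash
python3 - <<'E'
from h import *
im=optics.read_camera("side"); cv2.imwrite("pics/side3.png",cv2.resize(im[200:350,130:300,::-1],(680,600),interpolation=2))
print(bot.get_state()["contact_force"],bot.get_state()["gripper_width"],bot.get_state()["tool_pos"])
E
```

```text
[-0.472105    0.06456716 -2.23766168] 0.049087558284445915 [0.56094243 0.2741388  0.05528917]
```

View pics/side3.png

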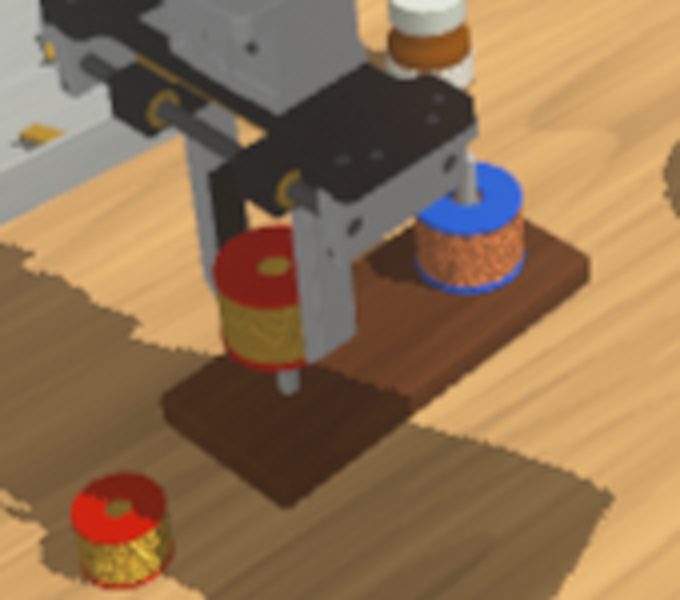

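The spool is riding up with the fingers, upright, and the spindle shows below it with the stand unmoved. I continue up.

Emit:
{"fn": "play_rows", "kwargs": {
  "targets": [
    [0.3,0,0,-0.02,0,0,0],
    [0.3,0,0,-0.05,0,0,0],
    [0.3,0,0,-0.09,0,0,0],
    [0.3,0,0,-0.13,0,0,0],
    [0.3,0,0,-0.17,0,0,0],
    [0.3,0,0,-0.2,0,0,0],
    [0.3,0,0,-0.21,0,0,0],
    [0.3,0,0,-0.21,0,0,0]
  ]
}}

```text
time: 5.95
tool_pos: [0.5605, 0.274, 0.1597]
tcp_rot: [0.676, 0.737, 0.001, 0.001]
contact_force: [-0.4, -0.1, -1.6]
gripper_width: 0.0491
```

```bash
python3 - <<'E'
from h import *
im=optics.read_camera("wrist"); cv2.imwrite("pics/wrist3.png",im[:,:,::-1])
print(bot.get_state()["contact_force"],bot.get_state()["gripper_width"],bot.get_state()["tool_pos"])
go([.486,-.0226,.160],4.9)
E
```

```text
[-0.65582067  0.09564868 -1.75438407] 0.04903836848538117 [0.55992535 0.2737441  0.15834197]
 pos [0.5599 0.2737 0.1583] jaw 4.95 len 0.305 shift [-0.5777 -0.1985 -0.0032] turn [-0.0001  0.0001  0.0006]
```

View pics/wrist3.png

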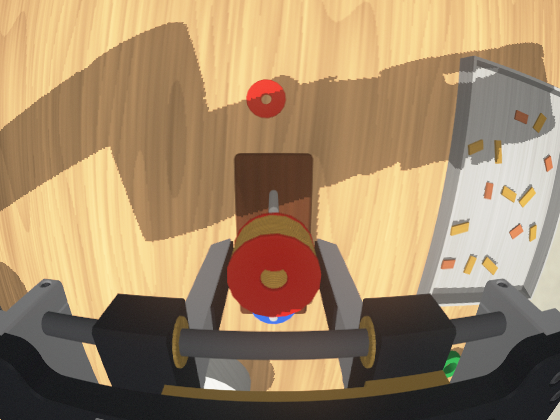

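Emit:
{"fn": "play_rows", "kwargs": {
  "targets": [
    [0.3,-0.012,-0.004,0,0,0,0],
    [0.3,-0.04,-0.014,0,0,0,0],
    [0.3,-0.09,-0.031,0,0,0,0],
    [0.3,-0.16,-0.055,0,0,0,0],
    [0.3,-0.235,-0.081,0,0,0,0],
    [0.3,-0.31,-0.107,0,0,0,0],
    [0.3,-0.385,-0.132,0,0,0,0],
    [0.3,-0.455,-0.156,0,0,0,0],
    [0.3,-0.515,-0.177,0,0,0,0],
    [0.3,-0.555,-0.191,0,0,0,0],
    [0.3,-0.578,-0.199,0,0,0,0],
    [0.3,-0.578,-0.199,0,0,0,0]
  ]
}}

```text
time: 7.2
tool_pos: [0.4849, -0.0242, 0.1581]
tcp_rot: [0.677, 0.736, -0.0, -0.0]
contact_force: [0.1, -0.2, -1.9]
gripper_width: 0.0493
```

```bash
python3 - <<'E'
from h import *
P=optics.camera_params("wrist");im=optics.read_camera("wrist"); cv2.imwrite("pics/wrist4.png",im[:,:,::-1]); np.savez("pics/w4.npz",**P)
im=optics.read_camera("side"); cv2.imwrite("pics/side4.png",im[:,:,::-1])
s=bot.get_state();print(s["contact_force"],s["gripper_width"],s["tool_pos"])
go([.486,-.0226,.160],4.9)
E
```

```text
[-0.20775215  0.49207534 -2.13637419] 0.049541197849324384 [ 0.48564479 -0.02241435  0.15821865]
 pos [ 0.4856 -0.0224  0.1582] jaw 4.94 len 0.002 shift [-0.0004  0.0007 -0.0036] turn [-0.0001 -0.0005  0.0004]
```

View pics/wrist4.png

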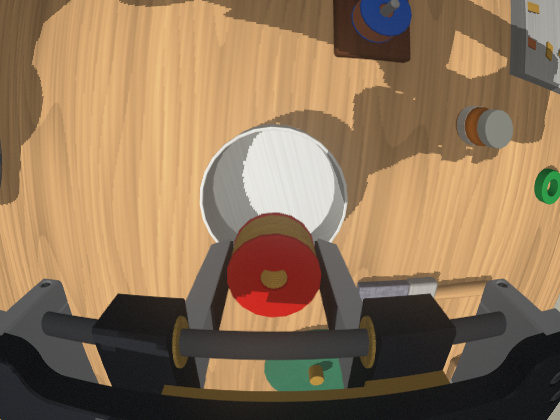

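View pics/side4.png

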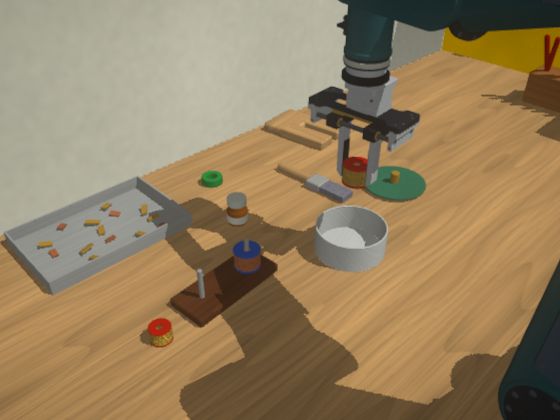

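Wrist picture: the tin's rim spans columns 201 to 347 with its top at row 127, and the held spool is upright at (274,272). Checking the rim against my tin estimate.

```bash
python3 - <<'E'
from h import *
im=cv2.imread("pics/wrist4.png"); P=dict(np.load("pics/w4.npz"))
a=np.linspace(0,2*np.pi,361); X=np.c_[.486+.068*np.cos(a),-.0226+.068*np.sin(a),0*a+.056]
p=proj("wrist",X,P); print(p.min(0),p.max(0))
H,S,V=cv2.split(cv2.cvtColor(im,cv2.COLOR_BGR2HSV))
m=((S<45)&(V>90)).astype(np.uint8); w=np.zeros_like(m); w[115:238,190:360]=1; m*=w
m=cv2.morphologyEx(m,cv2.MORPH_CLOSE,np.ones((7,7)))
c=blobs(m,500)[0]; h=cv2.convexHull(c)[:,0]; h=h[(h[:,1]<215)]
print(c[:,0].min(0),c[:,0].max(0),circ(plane("wrist",h,.056,P)),len(h))
# residual-based check, arcs
q=plane("wrist",h,.056,P)[:,:2]; print(np.hypot(*(q-[.486,-.0226]).T).round(4))
E
```

```text
[201.01617762 126.88481514] [349.11036337 269.45641737]
[200 124] [347 237] (array([ 0.48409909, -0.02052897]), np.float64(0.06735295884024035)) 29
[0.0705 0.0703 0.0691 0.0678 0.0676 0.0669 0.0667 0.0665 0.0666 0.0662
 0.0663 0.066  0.0661 0.0659 0.0694 0.0698 0.0696 0.0699 0.0697 0.0697
 0.0695 0.0696 0.0692 0.0693 0.07   0.0704 0.0706 0.0706 0.0707]
```

Emit:
{"fn": "play_rows", "kwargs": {
  "targets": [
    [0.3,0.002,-0.001,0.015,0,0,0],
    [0.3,0.002,-0.001,0.05,0,0,0],
    [0.3,0.002,-0.001,0.1,0,0,0],
    [0.3,0.002,-0.001,0.15,0,0,0],
    [0.3,0.002,-0.001,0.19,0,0,0],
    [0.3,0.002,-0.001,0.22,0,0,0],
    [0.3,0.002,-0.001,0.245,0,0,0],
    [0.3,0.002,-0.001,0.26,0,0,0],
    [0.3,0.002,-0.001,0.272,0,0,0],
    [0.3,0.002,-0.001,0.28,0,0,0],
    [0.3,0.002,-0.001,0.28,0,0,0]
  ]
}}

```text
time: 8.4
tool_pos: [0.4852, -0.0217, 0.0183]
tcp_rot: [0.676, 0.737, -0.0, -0.0]
contact_force: [0.1, 0.1, -2.2]
gripper_width: 0.0487
```

```bash
python3 - <<'E'
from h import *
s=bot.get_state();print(s["contact_force"],s["gripper_width"],s["tool_pos"])
go([.485,-.0215,.0095],4.9)
E
```

```text
[ 0.07340375  0.11923578 -2.17589393] 0.048746292182294655 [ 0.48524684 -0.02170455  0.01831982]
 pos [ 0.4852 -0.0217  0.0183] jaw 4.96 len 0.009 shift [ 0.0005 -0.0005  0.0176] turn [-0.0001  0.      0.0006]
```

Emit:
{"fn": "play_rows", "kwargs": {
  "targets": [
    [0.3,0,0,0.004,0,0,0],
    [0.3,0,0,0.009,0,0,0],
    [0.3,0,0,0.013,0,0,0],
    [0.3,0,0,0.016,0,0,0],
    [0.3,0,0,0.017,0,0,0],
    [0.3,0,0,0.017,0,0,0]
  ]
}}

```text
time: 9.0
tool_pos: [0.4852, -0.0218, 0.0099]
tcp_rot: [0.676, 0.737, -0.0, -0.0]
contact_force: [0.8, 0.1, -2.3]
gripper_width: 0.0488
```

```bash
python3 - <<'E'
from h import *
s=bot.get_state();print(s["contact_force"],s["gripper_width"],s["tool_pos"])
E
```

```text
[ 0.83070543  0.05644516 -2.31776583] 0.04881094096573273 [ 0.48517478 -0.02179014  0.00986573]
```

Still carrying the full weight (−2.3 N), so it hasn't touched down. I lower in sub-millimetre steps.

Emit:
{"fn": "play_rows", "kwargs": {
  "targets": [
    [0.3,0,0,0.001,0,0,0],
    [0.3,0,0,0.002,0,0,0],
    [0.3,0,0,0.003,0,0,0],
    [0.3,0,0,0.003,0,0,0]
  ]
}}

```text
time: 9.4
tool_pos: [0.4854, -0.0218, 0.0093]
tcp_rot: [0.676, 0.737, 0.0, 0.0]
contact_force: [-2.0, -0.3, 4.8]
gripper_width: 0.0491
```

Touched down (+4.8 N). I open the fingers partway, rise, and look.

Emit:
{"fn": "play_rows", "kwargs": {
  "targets": [
    [0.72,0,0,0,0,0,0],
    [0.72,0,0,0,0,0,0],
    [0.72,0,0,0,0,0,0],
    [0.72,0,0,0,0,0,0],
    [0.72,0,0,-0.02,0,0,0],
    [0.72,0,0,-0.06,0,0,0],
    [0.72,0,0,-0.13,0,0,0],
    [0.72,0,0,-0.21,0,0,0],
    [0.72,0,0,-0.3,0,0,0],
    [0.72,0,0,-0.36,0,0,0],
    [0.72,0,0,-0.37,0,0,0]
  ]
}}

```text
time: 10.5
tool_pos: [0.4878, -0.0222, 0.1994]
tcp_rot: [0.676, 0.737, 0.003, 0.004]
contact_force: [0.6, 0.2, -0.1]
gripper_width: 0.0682
```

```bash
python3 - <<'E'
from h import *
P=optics.camera_params("wrist");im=optics.read_camera("wrist"); cv2.imwrite("pics/wrist5.png",im[:,:,::-1]); np.savez("pics/w5.npz",**P)
s=bot.get_state();print(s["contact_force"],s["gripper_width"],s["tool_pos"])
go([.564,-.27,.160],4.9)
E
```

```text
[-0.0505392   0.10928715 -1.34805956] 0.06799023807352761 [ 0.48695345 -0.0220362   0.19738491]
 pos [ 0.487  -0.022   0.1974] jaw 4.95 len 0.262 shift [-0.5072  0.1102  0.0765] turn [0.0045 0.0012 0.0006]
```

View pics/wrist5.png

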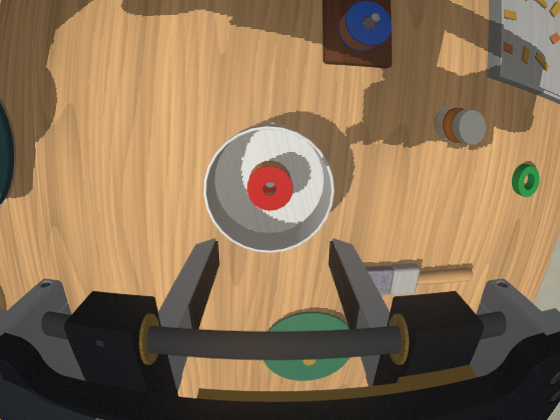

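Spool stands upright in the tin at (270,188), let go; tin rim is centred near (269,189). Now measuring the rim with the arm settled.

```bash
cat > tin.py <<'E'
from h import *
def tin(im,P,box,dbg=None):
    H,S,V=cv2.split(cv2.cvtColor(im,cv2.COLOR_BGR2HSV))
    m=((S<60)&(V>70)).astype(np.uint8); w=np.zeros_like(m); x0,y0,x1,y1=box; w[y0:y1,x0:x1]=1; m*=w
    c=blobs(m,500)[0]; h=cv2.convexHull(c); 
    q=plane("wrist",h[:,0],.056,P); ce,r=circ(q); res=np.hypot(*(q[:,:2]-ce).T)-r
    k=np.abs(res)<.0015; ce,r=circ(q[k]); 
    e=cv2.minEnclosingCircle(q[:,:2].astype(np.float32))
    print("tin",ce.round(4),round(float(r),4),"kept",k.sum(),len(k),"maxres",np.abs(res).max().round(4),"mec",np.round(e[0],4),round(e[1],4))
    return ce
E
python3 - <<'E'
from tin import *
tin(cv2.imread("pics/wrist5.png"),dict(np.load("pics/w5.npz")),(195,115,345,262))
P=optics.camera_params("wrist");s=bot.get_state();im=optics.read_camera("wrist")[:,:,::-1].copy(); cv2.imwrite("pics/wrist6.png",im); np.savez("pics/w6.npz",**P)
print(s["tool_pos"].round(4))
tin(im,P,(195,115,345,262))
H,S,V=cv2.split(cv2.cvtColor(im,cv2.COLOR_BGR2HSV))
m=((H<6)|(H>172))&(S>170)&(V>80); c=blobs(m,100)[0]; print("spool",circ(plane("wrist",cv2.convexHull(c)[:,0],.042,P)))
E
```

```text
tin [ 0.4839 -0.0215] 0.0681 kept 53 53 maxres 0.0012 mec [ 0.4834 -0.0211] 0.069
[ 0.487  -0.022   0.1974]
tin [ 0.4838 -0.0214] 0.068 kept 54 54 maxres 0.0012 mec [ 0.4837 -0.021 ] 0.0689
spool (array([ 0.48483603, -0.02114371]), np.float64(0.023902975840349387))
```

Emit:
{"fn": "play_rows", "kwargs": {
  "targets": [
    [0.72,-0.03,0.007,0,0,0,0],
    [0.72,-0.09,0.02,0.01,0,0,0],
    [0.72,-0.17,0.037,0.02,0,0,0],
    [0.72,-0.25,0.054,0.03,0,0,0],
    [0.72,-0.33,0.072,0.04,0,0,0],
    [0.72,-0.41,0.089,0.05,0,0,0],
    [0.72,-0.47,0.102,0.06,0,0,0],
    [0.72,-0.5,0.11,0.07,0,0,0],
    [0.72,-0.507,0.11,0.07,0,0,0],
    [0.72,-0.507,0.11,0.07,0,0,0],
    [0.72,-0.507,0.11,0.07,0,0,0]
  ]
}}

```text
time: 11.7
tool_pos: [0.5618, -0.2683, 0.1586]
tcp_rot: [0.675, 0.737, 0.0, -0.0]
contact_force: [0.3, 0.5, 0.3]
gripper_width: 0.0674
```

```bash
python3 - <<'E'
from h import *
P=optics.camera_params("wrist");s=bot.get_state();im=optics.read_camera("wrist")[:,:,::-1].copy(); cv2.imwrite("pics/wrist7.png",im); np.savez("pics/w7.npz",**P)
print(s["tool_pos"].round(4))
H,S,V=cv2.split(cv2.cvtColor(im,cv2.COLOR_BGR2HSV))
m=(H>60)&(H<95)&(S>80)&(V>20)
for c in blobs(m,500)[:2]:
    q=plane("wrist",cv2.convexHull(c)[:,0],.010,P); print("disc",c[:,0].mean(0),circ(q),cv2.minEnclosingCircle(q[:,:2].astype(np.float32)))
print(proj("wrist",[[.564,-.27,.034],[.564,-.27,.01]],P))
u,v=proj("wrist",[[.564,-.27,.034]],P)[0].astype(int)
cv2.imwrite("pics/crop7.png",cv2.resize(im[v-70:v+70,u-80:u+80],(640,560),interpolation=2)); print(u-80,v-70)
E
```

```text
[ 0.5618 -0.2683  0.1586]
disc [275.09919571 189.78016086] (array([ 0.56262657, -0.27027306]), np.float64(0.07006791321372119)) ((0.5625298619270325, -0.27031588554382324), 0.07047873735427856)
[[275.79976577 199.52559653]
 [275.63403055 193.28894349]]
195 129
```

View pics/crop7.png

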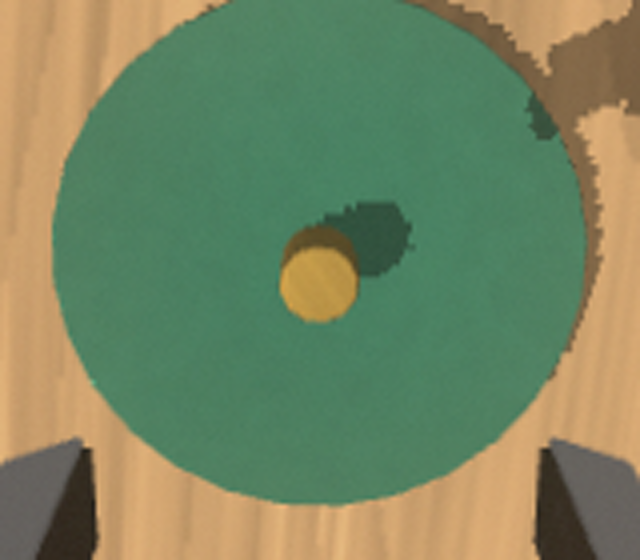

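Wrist crop: lid disc centred, knob top at full-frame px (275,200), which agrees with the disc fit at (0.563, −0.270).

```bash
python3 - <<'E'
from h import *
go([.563,-.2703,.0125],4.9)
E
```

```text
pos [ 0.562  -0.2683  0.1591] jaw 5.04 len 0.147 shift [-0.0042  0.0015  0.2932] turn [0.0004 0.0001 0.0016]
```

Emit:
{"fn": "play_rows", "kwargs": {
  "targets": [
    [0.72,-0.004,0.001,0.02,0,0,0],
    [0.72,-0.004,0.001,0.06,0,0,0],
    [0.72,-0.004,0.001,0.11,0,0,0],
    [0.72,-0.004,0.001,0.16,0,0,0],
    [0.72,-0.004,0.001,0.205,0,0,0],
    [0.72,-0.004,0.001,0.24,0,0,0],
    [0.72,-0.004,0.001,0.265,0,0,0],
    [0.72,-0.004,0.001,0.28,0,0,0],
    [0.72,-0.004,0.001,0.286,0,0,0],
    [0.72,-0.004,0.001,0.286,0,0,0]
  ]
}}

```text
time: 12.75
tool_pos: [0.5628, -0.2715, 0.0157]
tcp_rot: [0.676, 0.737, 0.0, 0.0]
contact_force: [0.2, -0.0, -0.5]
gripper_width: 0.0675
```

```bash
python3 - <<'E'
from h import *
go([.563,-.2703,.0125],4.9)
P=optics.camera_params("wrist");s=bot.get_state();im=optics.read_camera("wrist")[:,:,::-1].copy(); cv2.imwrite("pics/wrist8.png",im)
print(s["tool_pos"].round(4),s["contact_force"])
print(proj("wrist",s["tool_pos"]*[1,1,0]+[0,0,.034],P))
E
```

```text
pos [ 0.5628 -0.2715  0.0157] jaw 4.96 len 0.003 shift [0.0024 0.0006 0.0065] turn [0.0002 0.0002 0.0007]
[ 0.5628 -0.2715  0.0157] [ 0.23529722 -0.00870785 -0.49832131]
[[273.96086385 265.98435802]]
```

View pics/wrist8.png

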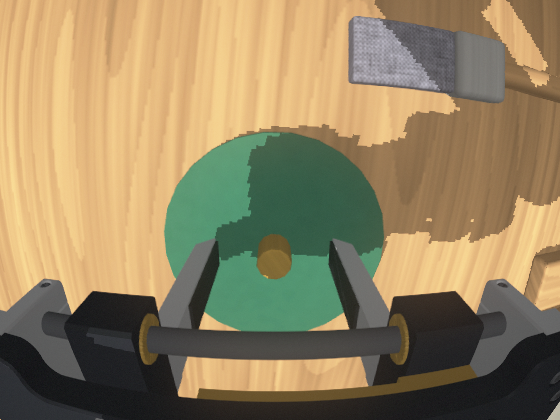

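The knob top is at (274,262) between the fingers, about 2 mm ahead of the jaw centre. I nudge, lower 2.5 mm and close.

Emit:
{"fn": "play_rows", "kwargs": {
  "targets": [
    [0.72,0.003,0,0.003,0,0,0],
    [0.72,0.003,0,0.0055,0,0,0],
    [0.12,0.003,0,0.0055,0,0,0],
    [0.12,0.003,0,0.0055,0,0,0],
    [0.12,0.003,0,0.0055,0,0,0],
    [0.12,0.003,0,0.0055,0,0,0],
    [0.12,0.003,0,0.0055,0,0,0],
    [0.12,0.003,0,0.0055,0,0,0],
    [0.12,0.003,0,0.0055,0,0,0]
  ],
  "newtons": 30
}}

```text
time: 13.7
tool_pos: [0.5625, -0.2701, 0.0127]
tcp_rot: [0.676, 0.737, -0.0, 0.0]
contact_force: [0.1, 0.1, -0.0]
gripper_width: 0.0192
```

Emit:
{"fn": "play_rows", "kwargs": {
  "targets": [
    [0.1,0,0,-0.003,0,0,0],
    [0.1,0,0,-0.01,0,0,0],
    [0.1,0,0,-0.025,0,0,0],
    [0.1,0,0,-0.05,0,0,0],
    [0.1,0,0,-0.085,0,0,0],
    [0.1,0,0,-0.125,0,0,0],
    [0.1,0,0,-0.165,0,0,0],
    [0.1,0,0,-0.2,0,0,0],
    [0.1,0,0,-0.22,0,0,0],
    [0.1,0,0,-0.225,0,0,0],
    [0.1,0,0,-0.225,0,0,0]
  ]
}}

```text
time: 14.8
tool_pos: [0.5625, -0.2701, 0.1256]
tcp_rot: [0.676, 0.737, 0.0, 0.0]
contact_force: [-0.2, -0.0, -1.4]
gripper_width: 0.0192
```

```bash
python3 - <<'E'
from h import *
P=optics.camera_params("wrist");s=bot.get_state();im=optics.read_camera("wrist")[:,:,::-1].copy(); cv2.imwrite("pics/wrist9.png",im)
im=optics.read_camera("side")[:,:,::-1].copy(); cv2.imwrite("pics/side9.png",im)
print(s["tool_pos"].round(4),s["contact_force"],s["gripper_width"])
H,S,V=cv2.split(cv2.cvtColor(cv2.imread("pics/wrist9.png"),cv2.COLOR_BGR2HSV))
c=blobs((H>60)&(H<95)&(S>80)&(V>20),500)[0]
z=s["tool_pos"][2]-.0127+.010
q=plane("wrist",cv2.convexHull(c)[:,0],z,P); ce,r=circ(q); print("disc",ce,r,np.abs(np.hypot(*(q[:,:2]-ce).T)-r).max())
go([.485,-.022,s["tool_pos"][2]],4.9)
E
```

```text
[ 0.5625 -0.2701  0.1256] [-0.1592589  -0.03037944 -1.4279133 ] 0.019214561617410458
disc [ 0.56215266 -0.26931233] 0.069552880760721 0.009324857205915846
 pos [ 0.5619 -0.2697  0.1241] jaw 4.95 len 0.259 shift [ 0.5068 -0.1105 -0.0023] turn [-0.001  -0.0007  0.0006]
```

View pics/wrist9.png

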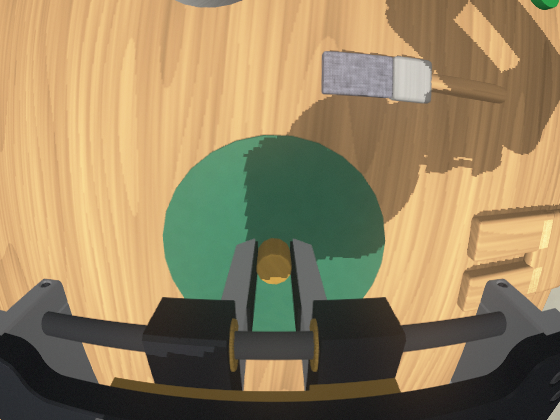

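View pics/side9.png

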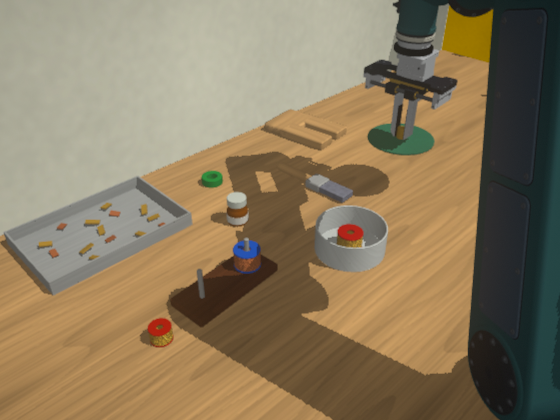

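The lid is held level, centred on the tool within about 1 mm. I carry it over the tin.

Emit:
{"fn": "play_rows", "kwargs": {
  "targets": [
    [0.1,0.012,-0.003,0,0,0,0],
    [0.1,0.04,-0.009,0,0,0,0],
    [0.1,0.085,-0.019,0,0,0,0],
    [0.1,0.145,-0.032,0,0,0,0],
    [0.1,0.21,-0.046,0,0,0,0],
    [0.1,0.275,-0.06,0,0,0,0],
    [0.1,0.34,-0.074,0,0,0,0],
    [0.1,0.4,-0.087,0,0,0,0],
    [0.1,0.45,-0.098,0,0,0,0],
    [0.1,0.485,-0.106,0,0,0,0],
    [0.1,0.505,-0.11,0,0,0,0],
    [0.1,0.507,-0.11,0,0,0,0]
  ]
}}

```text
time: 16.1
tool_pos: [0.485, -0.0208, 0.1251]
tcp_rot: [0.675, 0.738, -0.0, -0.0]
contact_force: [0.1, -1.2, -0.8]
gripper_width: 0.0191
```

Emit:
{"fn": "play_rows", "kwargs": {
  "targets": [
    [0.1,0,0,0,0,0,0],
    [0.1,0,0,0,0,0,0]
  ]
}}

```text
time: 16.3
tool_pos: [0.486, -0.0229, 0.1252]
tcp_rot: [0.676, 0.737, -0.0, 0.0]
contact_force: [0.2, -0.2, -1.8]
gripper_width: 0.0193
```

```bash
python3 - <<'E'
from h import *
im=optics.read_camera("side")[:,:,::-1].copy(); cv2.imwrite("pics/side10.png",im)
im=optics.read_camera("wrist")[:,:,::-1].copy(); cv2.imwrite("pics/wrist10.png",im)
s=bot.get_state();print(s["tool_pos"].round(4),s["contact_force"],s["gripper_width"])
go([.485,-.022,.0127+.050],4.9)
E
```

```text
[ 0.486  -0.023   0.1251] [-0.69945121 -0.02918586 -1.61764069] 0.019100183727133596
 pos [ 0.486  -0.023   0.1251] jaw 4.88 len 0.062 shift [ 0.0021 -0.0018  0.1248] turn [-0.0001  0.0001 -0.0002]
```

View pics/side10.png

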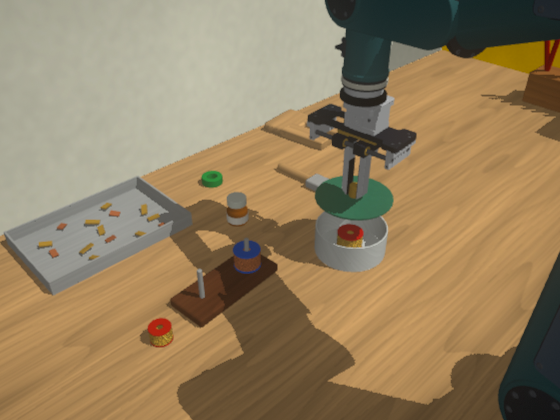

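View pics/wrist10.png

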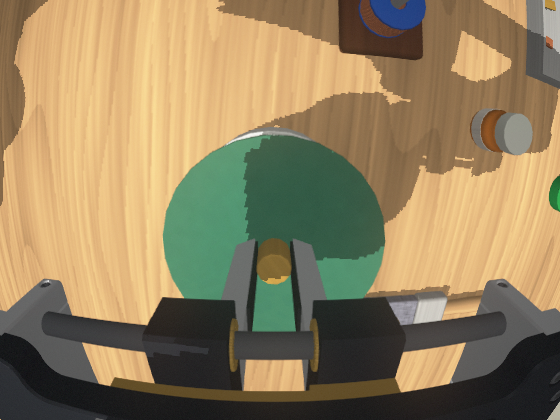

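Lid level over the tin, rim just peeking behind the disc at (275,131). I lower to just above the rim.

Emit:
{"fn": "play_rows", "kwargs": {
  "targets": [
    [0.1,0.002,-0.002,0.01,0,0,0],
    [0.1,0.002,-0.002,0.03,0,0,0],
    [0.1,0.002,-0.002,0.055,0,0,0],
    [0.1,0.002,-0.002,0.078,0,0,0],
    [0.1,0.002,-0.002,0.092,0,0,0],
    [0.1,0.002,-0.002,0.1,0,0,0],
    [0.1,0.002,-0.002,0.105,0,0,0],
    [0.1,0.002,-0.002,0.105,0,0,0]
  ]
}}

```text
time: 17.2
tool_pos: [0.4847, -0.0213, 0.0726]
tcp_rot: [0.676, 0.737, -0.0, -0.0]
contact_force: [0.1, 0.3, -1.2]
gripper_width: 0.0195
```

```bash
python3 - <<'E'
from h import *
im=optics.read_camera("side")[:,:,::-1].copy(); cv2.imwrite("pics/side11.png",cv2.resize(im[140:290,270:430],(640,600),interpolation=2))
s=bot.get_state();print(s["tool_pos"].round(4),s["contact_force"],s["gripper_width"])
go([.485,-.022,.0127+.050],4.9)
E
```

```text
[ 0.4849 -0.0213  0.0729] [ 0.30955342 -0.86720977 -0.59825365] 0.018989099317593818
 pos [ 0.4849 -0.0213  0.0729] jaw 4.96 len 0.01 shift [-0.0013  0.      0.0205] turn [0.0003 0.0001 0.0006]
```

View pics/side11.png

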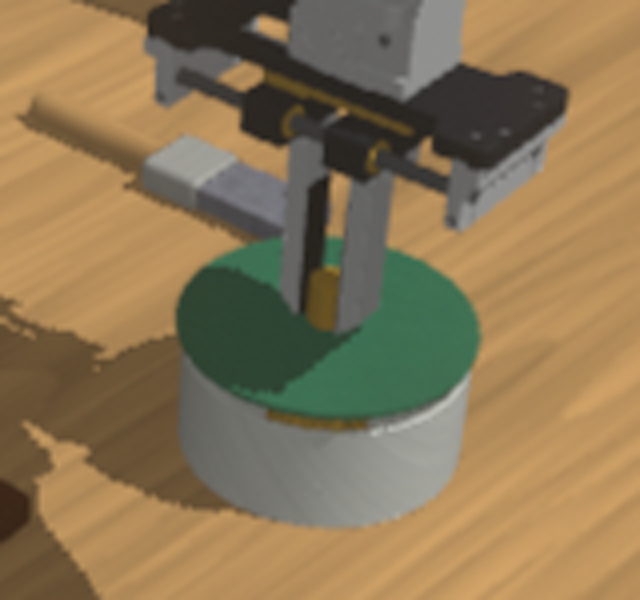

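The lid is just above the rim, concentric. I lower slowly.

Emit:
{"fn": "play_rows", "kwargs": {
  "targets": [
    [0.1,0,0,0.003,0,0,0],
    [0.1,0,0,0.006,0,0,0],
    [0.1,0,0,0.009,0,0,0],
    [0.1,0,0,0.012,0,0,0],
    [0.1,0,0,0.015,0,0,0],
    [0.1,0,0,0.018,0,0,0],
    [0.1,0,0,0.018,0,0,0]
  ]
}}

```text
time: 17.95
tool_pos: [0.4845, -0.0213, 0.0634]
tcp_rot: [0.676, 0.737, -0.0, -0.0]
contact_force: [-0.4, 0.7, -1.4]
gripper_width: 0.0198
```

```bash
python3 - <<'E'
from h import *
s=bot.get_state();print(s["tool_pos"].round(4),s["contact_force"],s["moment"],s["gripper_width"])
E
```

```text
[ 0.4845 -0.0213  0.0634] [-0.39724051  0.69310828 -1.42780006] [-0.06074454 -0.11152213 -0.00848674] 0.019822994539565486
```

Emit:
{"fn": "play_rows", "kwargs": {
  "targets": [
    [0.1,0,0,0.0015,0,0,0],
    [0.1,0,0,0.003,0,0,0],
    [0.1,0,0,0.003,0,0,0]
  ]
}}

```text
time: 18.25
tool_pos: [0.4848, -0.0214, 0.0627]
tcp_rot: [0.676, 0.737, 0.0, 0.0]
contact_force: [-0.7, -0.1, 1.1]
gripper_width: 0.0191
```

Contact at TCP z 0.0627, which is exactly the expected seat height. I press lightly once more, release and rise.

Emit:
{"fn": "play_rows", "kwargs": {
  "targets": [
    [0.1,0,0,0.001,0,0,0],
    [0.1,0,0,0.001,0,0,0]
  ]
}}

```text
time: 18.45
tool_pos: [0.4848, -0.0214, 0.0626]
tcp_rot: [0.676, 0.737, 0.0, 0.0]
contact_force: [-2.7, 0.2, 5.1]
gripper_width: 0.019
```

Emit:
{"fn": "play_rows", "kwargs": {
  "targets": [
    [0.6,0,0,0,0,0,0],
    [0.6,0,0,0,0,0,0],
    [0.6,0,0,0,0,0,0],
    [0.6,0,0,0,0,0,0],
    [0.6,0,0,-0.02,0,0,0],
    [0.6,0,0,-0.06,0,0,0],
    [0.6,0,0,-0.12,0,0,0],
    [0.6,0,0,-0.19,0,0,0],
    [0.6,0,0,-0.25,0,0,0],
    [0.6,0,0,-0.28,0,0,0],
    [0.6,0,0,-0.28,0,0,0]
  ]
}}

```text
time: 19.55
tool_pos: [0.4861, -0.0215, 0.2047]
tcp_rot: [0.676, 0.737, 0.002, 0.002]
contact_force: [-0.3, 0.5, -1.0]
gripper_width: 0.0566
```

```bash
python3 - <<'E'
from h import *
P=optics.camera_params("wrist");s=bot.get_state();im=optics.read_camera("wrist")[:,:,::-1].copy(); cv2.imwrite("pics/wrist12.png",im)
H,S,V=cv2.split(cv2.cvtColor(im,cv2.COLOR_BGR2HSV))
w=np.zeros_like(V); w[100:300,150:400]=1
c=blobs((H>60)&(H<95)&(S>80)&(V>20)&(w>0),500)[0]; h=cv2.convexHull(c)[:,0]
for z in (.058,.060,.062):
    q=plane("wrist",h,z,P); ce,r=circ(q); print("disc",z,ce.round(4),r.round(4),np.abs(np.hypot(*(q[:,:2]-ce).T)-r).max().round(4))
im=optics.read_camera("side")[:,:,::-1].copy(); cv2.imwrite("pics/side12.png",im); cv2.imwrite("pics/side12c.png",cv2.resize(im[150:290,290:410],(514,600),interpolation=2))
print(s["tool_pos"],s["contact_force"])
E
```

```text
disc 0.058 [ 0.4845 -0.0219] 0.0703 0.0005
disc 0.06 [ 0.4845 -0.0214] 0.0699 0.0004
disc 0.062 [ 0.4844 -0.0209] 0.0694 0.0004
[ 0.48614483 -0.02153717  0.20468078] [-0.28831336  0.52394464 -1.01068216]
```

View pics/side12c.png

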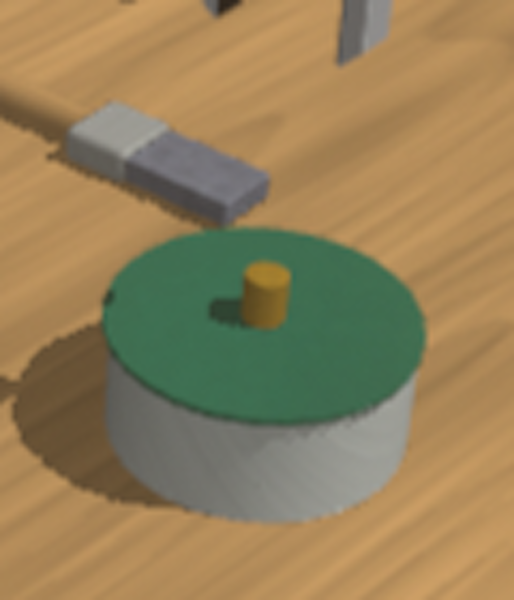

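View pics/side12.png

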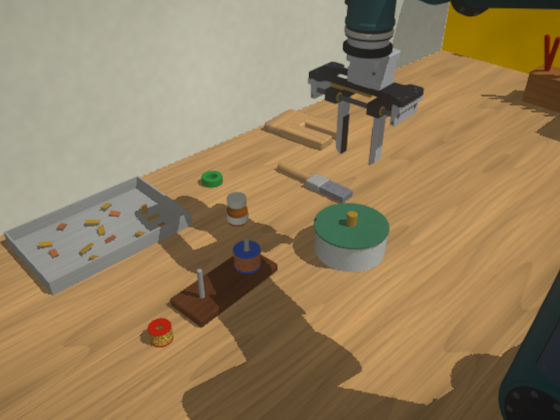

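View pics/wrist12.png

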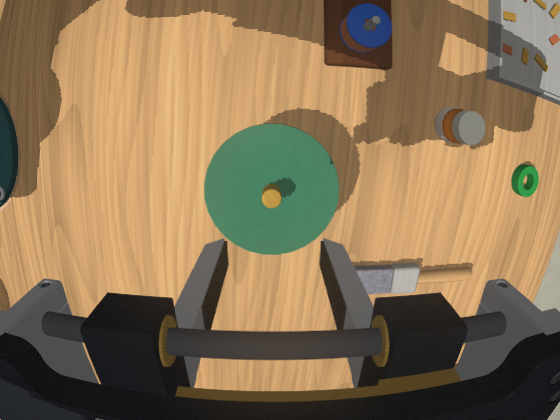

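The lid disc measures (0.4845, −0.0214) against the wrist's tin-rim fit of (0.4838, −0.0214), and it looks seated evenly. In the side crop the disc overhangs slightly more on the right, so I do one numeric check on that before handing in.

```bash
python3 - <<'E'
from h import *
im=cv2.imread("pics/side12.png"); H,S,V=cv2.split(cv2.cvtColor(im,cv2.COLOR_BGR2HSV))
w=np.zeros_like(V); w[195:275,300:400]=1
g=blobs((H>60)&(H<95)&(S>80)&(V>20)&(w>0),300)[0][:,0]; t=blobs((S<60)&(V>60)&(w>0),300)[0][:,0]
print("disc cols",g.min(0),g.max(0))
for r in (240,244,248): x=t[t[:,1]==r][:,0]; print("tin row",r,x.min(),x.max())
a=np.linspace(0,2*np.pi,361)
def ext(c,r,z): p=proj("side",np.c_[c[0]+r*np.cos(a),c[1]+r*np.sin(a),0*a+z]); return p
d=np.vstack([ext((.4845,-.0214),.071,z) for z in (.056,.060)]); print("pred disc",d.min(0),d.max(0))
b=np.vstack([ext((.4845,-.0214),.068,z) for z in np.linspace(0,.056,15)]); 
for r in (240,244,248): x=b[np.abs(b[:,1]-r)<1.5][:,0]; print("pred tin",r,x.min().round(1),x.max().round(1))
# tin before the lid, side picture, top rim
t0=cv2.imread("pics/top0.png")
T=optics.read_camera("top")[:,:,::-1].copy(); cv2.imwrite("pics/top12.png",T)
E
```

```text
disc cols [314 204] [388 248]
tin row 240 315 386
tin row 244 315 385
tin row 248 315 385
pred disc [313.69984441 201.53185071] [390.15440163 248.5770945 ]
pred tin 240 314.5 386.8
pred tin 244 314.3 386.3
pred tin 248 314.3 385.7
```

View pics/top12.png

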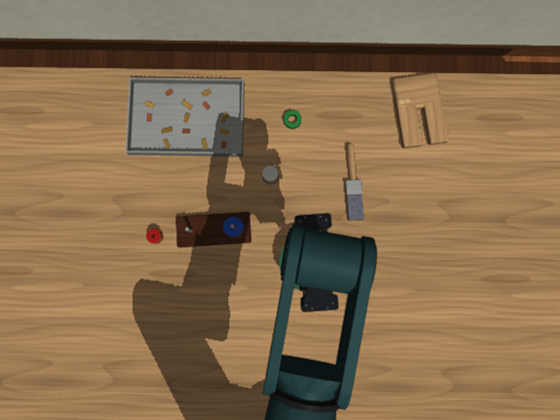

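The side silhouette of disc and tin matches a concentric, seated lid within about 1–2 px. In the top view the stand, copper spool, jar (270,173) and brush (355,185) are where they began, though the arm hides the tin itself. Handing in.

```bash
python3 - <<'E'
from plant import bot
s=bot.get_state(); print(s["time"],s["contact_force"],abs(s["qd"]).max()); print(bot.job_done())
E
```

```text
19.7 [-0.69180574  0.27183202 -0.59220582] 0.013806934645155469
the job is handed in; nothing more can be done
None
```

I slid the larger red-flanged brass spool straight up off its spindle and set it upright on the tin's floor. I then fitted the green lid and handed the job in at 19.7 s; no verdict is reported.

**Spool:** after release, the wrist view showed it upright and within about 1 mm of the tin's centre.

**Lid:**
- It made contact at the expected seat height, within 0.2 mm.
- Its centre measured about 0.7 mm from the tin's rim centre by the wrist camera.
- The side view matches a concentric, fully seated lid within about 1–2 px at the disc's sides. The disc's upper edge was about 2.5 px lower than predicted.

**Other objects:** the stand, copper spool, jar and brush showed no movement in the last top view.

**Where checks disagreed or fell short:** the top and wrist cameras differed by 2–3 mm on the tin and about 2 mm on the spool. I aimed between them; on the spool I then shifted the grasp about 1.5 mm by the wrist view. The arm hid the tin in the last top view, so the lid's level was judged only from the side and wrist views.

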